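# Squeegee the broken wax off the tilted candle mirror

### The arm

A 6-joint arm with a two-finger parallel gripper is mounted at the origin on the work surface. World frame = base frame: x ahead of the robot, y to its left, z up, the work surface at z = 0. Lengths are in m, angles in degrees, forces in N, time in s.
With the tool pointing down it reaches from about 0.375 to 0.9 m from the base axis. Payload 3.1 kg.
Tool frame: the origin (TCP) lies on the centre line of the jaws, within the pads' length; the fingertips stand ctrl.nose_length ahead of it and the grasp point (between the pads) lies 3 mm ahead of it (ctrl.nose_length is the distance from the TCP to the fingertips, in m); z points along the fingers, y is the line along which they close (so a half turn about z gives the same grasp; the last joint's range is limited). The gripper opens to 85 mm and grips with 20 to 120 N. Pads are 22 mm wide; open, the fingers measure 114 mm over their backs; the gripper's body (76 mm by 85 mm) begins 54 mm behind the grasp point. The pads swing forward as they close: fully open they stand 13 mm farther back than shut.
Start: joints at [-82.363, 30.224, 82.088, -0, 67.689, -10.227], TCP at [0.192, -0.595, 0.253] pointing down, gripper open.
Joint ranges: [-176.69, 176.69], [-43.24, 126.21], [12.49, 139.97], [-82, 262], [0, 151.66], [-163.58, 163.58]. Speed limits (degrees/s): [159.86, 159.86, 180, 180, 180, 180].

### API

Orientations are given as a 3x3 rotation matrix whose columns are the frame's x, y, z axes.
In Python, from plant import ctrl gives the robot as it stands. The module is installed in compiled form; this text tells all that it offers.
- The arm moves only by the tool move_arm, never from a script. Its argument "series" is a list of rows, each an object with "jaw": the finger opening in cm, from 0 to 8.54; "translation": the shift along the tool's x, y, z in cm, a list of three; "dr": the turn, a rotation vector about the tool's x, y, z in degrees, a list of three. In form: [{"jaw": jaw, "translation": [x, y, z], "dr": [ax, ay, az]}, ...]. A call has exactly 8 rows; each row is the pose to reach, as a shift and turn from the pose commanded when the call began, along the tool's axes at that moment; what a row does not reach only later rows make up. A row lasts 1/8 s, in which the tool goes at most 62.5 mm and 10.7 degrees, less where a joint would pass 70% of its speed; a pose out of reach is approached as far as the arm can. A call with a gripper value outside its range is refused whole. The fingers move at their own pace and stop on an object; "force" is the grip in N (left out, the last holds). Time passes only in rows, so rows that repeat a pose let the fingers close, or fill a call up. It gives the time, the measured TCP pose, the force, the opening and the grip force at its end, in the units of the state.
- ctrl.observe(): the state, without advancing time (a new reading comes with each control period).
- ctrl.capture(name): name is "scene" or "top" or "wrist"; returns (picture, depth): 420x560x3 uint8, blue, green, red; 420x560 float32, m along the optical axis (not along the pixel's ray), 0 where there is no reading.
- ctrl.calibration(name): a dict with "mtx" (3x3 intrinsics, pixels), "R" (3x3) and "t" (3): a world point X has camera coordinates R X + t. Camera axes: x right, y down, z forward; pixel columns grow to the right and rows downward; lengths in m; the calibration is good to about 2 mm. A picture is of the moment at which its call begins: read the wrist's pose just before it. calibration takes no time and is no camera call; for the wrist camera it gives the pose at the moment of the call.
- ctrl.finish_job(): hands the job in; it is judged then, once.
Trained networks look in the newest picture that a camera, given by its name, has taken for a name from the list of things; names that differ only in an ending like _2 or _b are one class to them, and where a whole thing is asked for, a point or a joint stands for the part that bears it (a point fixed in the world has none). Each returns a list of dicts, best first, with "conf" (0 to 1); they miss things now and then, are a little off and sometimes report something else, mostly with a low value. They report only what shows in the picture. A call takes as long as a camera call. They do not tell look-alikes from the thing itself.
- ctrl.recognise(camera, query): "point" ([x, y, z] in m, in the coordinates of the camera as it stood for that picture, good to about 4 mm: the middle of the surface that is visible of it).
- ctrl.silhouettes(camera, query): "mask" (420x560 bool, what is visible of it).
The state is a dict: "clock": time; "q": joint angles; "qd": joint speeds; "effort": joint torques, N m; "ee_pos": TCP position; "tool_rot": TCP orientation; "force": force on the tool from outside, world axes, zero at the start; "ft_torque": the same for the moment, N m; "gripper_width": finger opening in m; "gripper_force": force on a finger pad.
Only numpy, scipy, OpenCV 4.12 (cv2) and the standard library are available. Lean on these libraries where they do the work, as an engineer would, in place of code of your own. Each camera call takes 0.05 s, during which the arm holds its last target. There are 200 camera calls.

### The job

Take the squeegee from its stand, press its blade on the bare glass at the raised end of the candle mirror, away from the tin, and draw it down the slope with the edge kept pressed on the glass by about 10 N all the way, so that every broken piece of wax goes over the lower end into the tin. Then lean the squeegee back in its stand as you found it. Never bear down on the glass with more than 30 N, don't touch the wax with the gripper, and leave the standing candles and everything else undisturbed.

Things in the scene. Friction and masses are not known exactly. Their poses are not given: they have to be found in the camera images.
- mirror: Octagonal swing mirror used for candles, fixed: glass 260 (x) x 300 (y) x 6, rigid, edges at x = +-130, y = +-150. Origin on the table under its centre, z up. It is pivoted across its middle (line y = 0, glass top 57 mm above the origin) and clamped tilted down to the tin at its -y end; the slope differs each time, 1 to 6.5 degrees. Wax lies within x -95..35, y -112..86; votives at x 100.
- tin: Open rectangular aluminium wax tin, fixed, 250 (its x) x 130 (its y) x 32 tall, walls 3 mm; origin at the centre of its underside, its axes parallel to the mirror's. Its rim reaches 15 to 20 mm in under the overhanging glass of the mirror's -y edge, so that wax pushed over that edge drops into it.
- stand: Small display stand, fixed: brown wooden base x -70..+60, y -105..+105, 12 thick, with a stop lip 11 mm higher at x = +44..52, and two dark wire rests at y = +-66, leaning 30 degrees back towards -x, open between. Origin at table height. The squeegee's blade edge stands at x = +30 (its middle at z = 14) and the wood leans back on the wires, which reach up to z about 80.
- squeegee: Hand squeegee: pale wooden block 180 long (y), 28 thick (x), 60 tall, with a yellow rubber blade 9 thick standing out 35 mm under its whole length; about 240 g; the rubber gives 1 mm per 10 N, 4 mm at most. Origin at the middle of the blade's edge; z runs from the edge up through the block (wood z = 35..95). At the start it leans in the stand, z 30 degrees off vertical towards the stand's -x, y along the stand's y.
- squeegee_grip (a point): Place to hold the squeegee, in the middle of the wooden block, 78 mm from the blade's edge along the squeegee's z; 28 mm thick here, free on both faces between the stand's wires.
- wax0: Loose broken slab of ivory candle wax, about 50x30x11 mm, 14 g, lying flat on the glass; origin near its middle.
- wax1: Loose broken slab of teal candle wax, about 46x32x10 mm, 14 g, lying flat on the glass; origin near its middle.
- wax2: Loose broken slab of plum candle wax, about 50x28x10 mm, 14 g, lying flat on the glass; origin near its middle.
- wax3: Loose broken slab of ivory candle wax, about 44x30x12 mm, 14 g, lying flat on the glass; origin near its middle.
- wax4: Loose broken slab of teal candle wax, about 48x30x10 mm, 14 g, lying flat on the glass; origin near its middle.
- votive_a: Ivory votive candle in a clear glass cup, 52 diameter x 60 tall, standing loose on the glass; origin near its middle.
- votive_b: Plum votive candle in a clear glass cup, 52 diameter x 60 tall, standing loose on the glass; origin near its middle.
- bird: Black and white bird figurine, 130 long, 80 tall, on the table; origin at the centre of its foot.
- perfume: Amber perfume bottle 48 x 30 x 111 tall, on the table behind the gap between stand and mirror; origin at the centre of its underside.
- cake_dish: Stemmed cut-glass dish, 160 diameter, 87 tall; origin at the centre of its foot.
- pillar: Teal pillar candle, 70 diameter x 106 tall, on the table beyond the mirror; origin at the centre of its underside.
Mind the look-alikes: they are no part of the job. Leave any green or yellow look-alike of the wax1 alone.

How it is judged:
By the outcome, as a careful person would: the job done as asked, in the order asked, and still so for the second after the job is handed in, with the robot touching nothing.
It also fails if it takes over 67 s, if anything falls off the work surface, if the arm or the gripper's body presses on something with over 40 N, if the wrist force passes 120 N, or if a joint passes its speed limit or range.

## Working session

There is one attempt and no reset: what is moved stays moved. The work goes in short steps, Python scripts to look and compute and a tool call to move; the robot and the scene stay as the last step left them, time stands still between calls to the robot, and variables do not carry over. Pictures are saved under pics/ and viewed, at most 10 in all, crops included, and the job is handed in when it is done.

Besides the shell and the picture viewer there is one more tool, called after "Emit:" by a JSON object that holds its "name" and its "arguments". move_arm: Moves the arm, as the interface text tells. Its arguments: {"type":"object","properties":{"series":{"type":"array"},"force":{"type":"number"}},"required":["series"]}

```bash
mkdir -p pics
cat > h.py <<'E'
import numpy as np, cv2
from plant import ctrl
def cloud(cam,depth,cal):
    K,R,t=np.array(cal["mtx"]),np.array(cal["R"]),np.array(cal["t"])
    v,u=np.indices(depth.shape)
    p=np.stack([(u-K[0,2])/K[0,0]*depth,(v-K[1,2])/K[1,1]*depth,depth],-1)
    return (p-t)@R   # R^T(p-t)
def toW(cal,p): return (np.array(p)-cal["t"])@np.array(cal["R"])
E
python3 - <<'E'
from h import *
print(ctrl.observe(), ctrl.nose_length)
for c in ("scene","top"):
    im,d=ctrl.capture(c); cal=ctrl.calibration(c); cv2.imwrite(f"pics/{c}0.png",im); np.savez(f"{c}0.npz",im=im,d=d,P=cloud(c,d,cal))
    print(c,"campos",toW(cal,[0,0,0]))
    for n in ("squeegee","stand","mirror","tin","wax0","wax1","wax2","votive_a","perfume","pillar","bird","cake_dish"):
        r=ctrl.recognise(c,n); print(n,[(np.round(toW(cal,x["point"]),3).tolist(),round(x["conf"],2)) for x in r])
E
```

```text
{'clock': 0.0, 'q': array([-8.23629993e+01,  3.02792562e+01,  8.21555387e+01, -1.58993683e-04,
        6.76889570e+01, -1.02280812e+01]), 'qd': array([ 0.01775332,  0.02674925, -0.00529677, -0.06125842,  0.08887478,
        0.04178605]), 'effort': array([-3.51344306e-04, -4.42352092e+01, -1.78025544e+01, -3.46898105e-04,
        8.45113420e-03, -8.72232590e-06]), 'ee_pos': array([ 0.19166564, -0.59419374,  0.25233515]), 'tool_rot': array([[ 9.51781272e-01,  3.06777322e-01, -2.89584380e-04],
       [ 3.06777223e-01, -9.51778942e-01,  2.14037677e-03],
       [ 3.80998741e-04, -2.12600842e-03, -9.99997667e-01]]), 'force': array([-1.10814099, -0.54939087,  0.15218733]), 'ft_torque': array([ 0.04358422,  0.03909107, -0.04633797]), 'gripper_force': 0.0, 'gripper_width': 0.084923039178849} 0.022
scene campos [1.04395611 0.01641168 0.963621  ]
squeegee [([0.6, 0.308, 0.072], 0.72)]
stand [([0.63, 0.259, 0.014], 0.89)]
mirror [([0.555, 0.019, 0.056], 0.96), ([0.531, -0.064, 0.066], 0.41)]
tin [([0.462, -0.193, 0.004], 0.85)]
wax0 [([0.833, 0.118, 0.012], 0.72), ([0.473, -0.054, 0.068], 0.7), 
[... 1515 characters left out ...]
.201, -0.314, 0.012], 0.45)]
wax1 [([0.276, 0.213, 0.01], 0.76), ([0.467, -0.053, 0.063], 0.74), ([0.51, -0.007, 0.062], 0.67), ([0.528, -0.061, 0.069], 0.5), ([0.492, 0.073, 0.07], 0.48), ([0.556, 0.05, 0.07], 0.45), ([0.201, -0.314, 0.012], 0.45)]
wax2 [([0.276, 0.213, 0.01], 0.76), ([0.467, -0.053, 0.063], 0.74), ([0.51, -0.007, 0.062], 0.67), ([0.528, -0.061, 0.069], 0.5), ([0.492, 0.073, 0.07], 0.48), ([0.556, 0.05, 0.07], 0.45), ([0.201, -0.314, 0.012], 0.45)]
votive_a [([0.627, -0.051, 0.096], 0.62), ([0.648, 0.024, 0.099], 0.58)]
perfume [([0.73, 0.196, 0.072], 0.85)]
pillar [([0.71, -0.03, 0.102], 0.71)]
bird [([0.422, -0.398, 0.056], 0.78)]
cake_dish [([0.61, -0.461, 0.067], 0.66)]
```

View pics/top0.png

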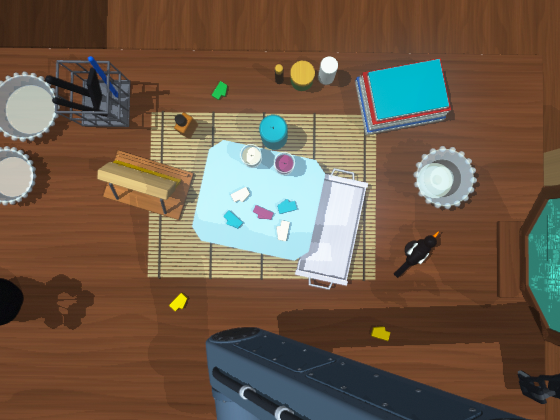

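View pics/scene0.png

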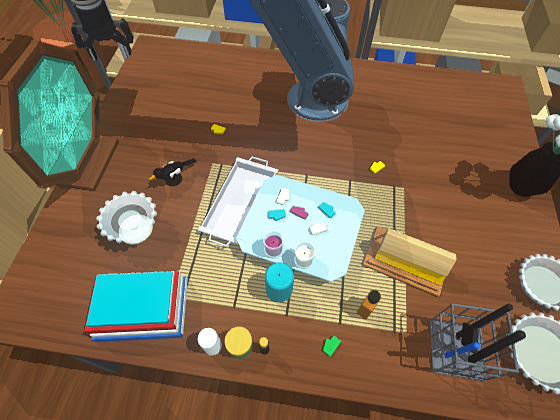

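The top picture shows the mirror at about (262,200), with the tin to its right at (335,230). The squeegee is in its stand at (145,180), blade towards +x, and the votives are at (252,155) and (285,162). The five wax pieces lie on the glass. The loose green and yellow pieces are off the mirror, so they're look-alikes.

Run:
```python
from h import *
for c in ("top","scene"):
    ctrl.capture(c); Z=np.load(f"{c}0.npz"); P=Z["P"]; im=Z["im"].astype(int); d=Z["d"]
    for n in ("mirror","tin"):
        m=ctrl.silhouettes(c,n)[0]["mask"]; p=P[m&(d>0)]
        hull=p
        if n=="mirror":
            p=p[(p[:,2]>.03)&(p[:,2]<.09)]
            A=np.c_[p[:,:2],np.ones(len(p))]; w=np.ones(len(p),bool)
            for _ in range(8):
                s=np.linalg.lstsq(A[w],p[w,2],rcond=None)[0]; r=p[:,2]-A@s; w=abs(r)<.003 if _>2 else abs(r-np.median(r))<.006
            print(c,"plane",s,"slope",np.degrees(np.arctan(np.hypot(*s[:2]))),"dir",np.degrees(np.arctan2(s[1],s[0])),w.sum(),len(p),"std",r[w].std())
            hull=p[abs(r)<.006]
        else: hull=p[(p[:,2]>.025)&(p[:,2]<.04)]
        if len(hull)>10:
            rc=cv2.minAreaRect((hull[:,:2]*1000).astype(np.float32)); print(c,n,rc)
    for x in ctrl.silhouettes(c,"squeegee")[:1]:
        m=x["mask"]; p=P[m&(d>0)]
        np.save(f"sq_{c}.npy",p); print("sq",len(p),p.min(0),p.max(0))
        col=im[m&(d>0)]; y=(col[:,0]<60)&(col[:,2]>120)
        q=p[~y]; q=q[q[:,2]>.05]; print("wood top z",np.percentile(q[:,2],[50,90,98]))
        for lo,hi in ((.05,.065),(.065,.08),(.08,.09),(.09,.11)):
            k=q[(q[:,2]>lo)&(q[:,2]<hi)]
            if len(k)>8:
                rc=cv2.minAreaRect((k[:,:2]*1000).astype(np.float32)); print(lo,len(k),rc)
```

```text
top plane [0.00201775 0.01485894 0.05623423] slope 0.8591036349104823 dir 82.26687949500104 8608 10113 std 0.0015005981225374645
top mirror ((544.4942626953125, 7.916351318359375), (300.1180725097656, 260.45391845703125), 78.41943359375)
top tin ((474.1699523925781, -179.91070556640625), (133.11947631835938, 307.11553955078125), 78.60291290283203)
sq 1768 [ 0.54031743  0.21544815 -0.00368268] [0.64766114 0.41033928 0.10767765]
wood top z [0.09302584 0.10135487 0.10387038]
0.05 153 ((607.6820678710938, 302.02130126953125), (179.89239501953125, 29.55089569091797), 65.94589233398438)
0.065 250 ((601.7687377929688, 303.0488586425781), (179.85891723632812, 34.13118362426758), 65.33021545410156)
0.08 207 ((582.2325439453125, 309.316650390625), (177.10792541503906, 39.28806686401367), 72.98065185546875)
0.09 858 ((579.0908203125, 311.5856628417969), (178.5811309814453, 32.53925323486328), 73.61222839355469)
scene plane [0.00247866 0.01572116 0.05657631] slope 0.9118059386557583 dir 81.04026910183866 6807 7472 std 0.0013884141300811088
scene mirror ((542.6360473632812, 5.6154937744140625), (299.9369201660156, 262.5023498535156), 78.63214874267578)
scene tin ((468.4784851074219, -188.71617126464844), (134.08953857421875, 313.02252197265625), 74.73860168457031)
sq 2486 [ 0.49665683  0.21313566 -0.00410775] [0.64344507 0.43233177 0.10666919]
wood top z [0.0854502  0.1011522  0.10362292]
0.05 298 ((606.7763671875, 301.6199645996094), (174.3035888671875, 10.245855331420898), 73.74274444580078)
0.065 420 ((600.7159423828125, 302.80548095703125), (175.70993041992188, 16.34453582763672), 73.91043853759766)
0.08 288 ((594.9535522460938, 305.3627014160156), (177.4328155517578, 13.767879486083984), 74.62581634521484)
0.09 765 ((578.456787109375, 310.19317626953125), (177.36753845214844, 34.40561294555664), 73.63761138916016)
```

```bash
cat >> h.py <<'E'
from scipy.spatial.transform import Rotation as Ro
from scipy.optimize import least_squares
def yaw(a): return Ro.from_euler('z',a,degrees=True).as_matrix()
def rel(Rt,pt,R0=None,p0=None):
    s=ctrl.observe(); R0=s["tool_rot"] if R0 is None else R0; p0=s["ee_pos"] if p0 is None else p0
    return np.round(R0.T@(np.array(pt)-p0)*100,2).tolist(), np.round(np.degrees(Ro.from_matrix(R0.T@Rt).as_rotvec()),2).tolist()
def sqtool(Rs): # tool rot gripping squeegee frame Rs: y=+sq x, z=-sq z
    return np.c_[Rs[:,1],Rs[:,0],-Rs[:,2]]
E
python3 - <<'E'
from h import *
p=np.vstack([np.load("sq_top.npy"),np.load("sq_scene.npy")]); p=p[p[:,2]>.05]
tilt=Ro.from_euler('y',-30,degrees=True).as_matrix()
def sd(x,p):
    R=yaw(x[3])@tilt; q=(p-x[:3])@R-[0,0,.065]
    a=abs(q)-[.014,.09,.03]; return np.linalg.norm(np.maximum(a,0),axis=1)+np.minimum(a.max(1),0)
x0=np.r_[.62,.298,.014,-16.4]
for n in (0,1,2):
    k=p[abs(sd(x0,p))<(.015,.008,.006)[n]]
    r=least_squares(lambda x:np.r_[sd(x,k)*1000,(x[2]-.014)*2000],x0,loss='soft_l1',x_scale=[.01,.01,.01,1]); x0=r.x; print(len(k),x0,np.median(abs(sd(x0,k))))
R=yaw(x0[3])@tilt; T=sqtool(R); g=x0[:3]+R[:,2]*.078; tcp=g-T[:,2]*.003
print("grip",g,"tcp",tcp); pre=tcp-T[:,2]*.09; print("pre",pre, rel(T,pre)); print("via",rel(yaw(0)@sqtool(np.eye(3))@np.eye(3),[.48,-.15,.3]))
np.save("sq0.npy",x0)
# wax extents in mirror frame
from scipy.ndimage import label
M=yaw(-11.5); c=np.array([.5435,.0068,0])
for cam in("top","scene"):
    Z=np.load(f"{cam}0.npz"); q=(Z["P"]-c)@M; im=Z["im"]
    h=q[...,2]-(.0567+.0165*q[...,1])
    m=(abs(q[...,0])<.13)&(abs(q[...,1])<.15)&(h>.006)&(h<.02)&(Z["d"]>0)
    L,nn=label(m)
    for i in range(1,nn+1):
        k=q[L==i]
        if len(k)>30: print(cam,len(k),k.min(0).round(3),k.max(0).round(3))
    k=q[(abs(q[...,0])<.16)&(abs(q[...,1])<.15)&(h>.03)&(Z["d"]>0)]
    if len(k): print("tall",k.min(0).round(3),k.max(0).round(3))
E
```

```text
3262 [ 6.18771657e-01  3.01676555e-01  1.46379529e-02 -1.62214745e+01] 0.0009064394009975496
3262 [ 6.18771657e-01  3.01676553e-01  1.46379529e-02 -1.62214746e+01] 0.0009064393700636553
3262 [ 6.18771657e-01  3.01676553e-01  1.46379529e-02 -1.62214746e+01] 0.0009064393709469695
grip [0.58132428 0.31257124 0.08218793] tcp [0.579884   0.31299027 0.08478601]
pre [0.53667549 0.32556106 0.1627283 ] ([61.06, -77.02, 9.05], [-27.56, 14.63, -54.59])
via ([41.08, -33.5, -4.67], [0.0, 0.0, -72.14])
top 176 [-0.017  0.027  0.063] [0.024 0.07  0.075]
top 183 [-0.022 -0.096  0.061] [ 0.016 -0.05   0.071]
top 176 [-0.045 -0.042  0.063] [-0.014  0.008  0.074]
top 187 [-0.081  0.028  0.064] [-0.041  0.076  0.075]
top 196 [-0.086 -0.088  0.062] [-0.037 -0.058  0.073]
tall [ 0.073 -0.069  0.087] [0.16  0.065 0.123]
scene 141 [-0.088 -0.09   0.062] [-0.037 -0.06   0.072]
scene 143 [-0.081  0.026  0.064] [-0.042  0.076  0.072]
scene 143 [-0.045 -0.043  0.063] [-0.013  0.008  0.073]
scene 148 [-0.022 -0.099  0.062] [ 0.017 -0.05   0.074]
scene 148 [-0.016  0.026  0.064] [0.024 0.069 0.074]
scene 37 [ 0.101 -0.053  0.063] [ 0.124 -0.02   0.076]
scene 32 [0.109 0.024 0.063] [0.124 0.061 0.077]
tall [ 0.072 -0.071  0.086] [0.16  0.063 0.123]
```

Emit:
{"name": "move_arm", "arguments": {"series": [{"jaw": 8.5,"translation": [5.1,-4.2,-0.6],"dr": [0,0,-4]},{"jaw": 8.5,"translation": [10.2,-8.4,-1.2],"dr": [0,0,-8]},{"jaw": 8.5,"translation": [15.4,-12.6,-1.8],"dr": [0,0,-12]},{"jaw": 8.5,"translation": [20.5,-16.8,-2.4],"dr": [0,0,-16]},{"jaw": 8.5,"translation": [25.7,-21,-3],"dr": [0,0,-20]},{"jaw": 8.5,"translation": [30.8,-25.1,-3.6],"dr": [0,0,-24]},{"jaw": 8.5,"translation": [36,-29.3,-4.2],"dr": [0,0,-28]},{"jaw": 8.5,"translation": [41.1,-33.5,-4.7],"dr": [0,0,-32]}]}}

```text
clock: 2.7
ee_pos: [0.4638, -0.1754, 0.2983]
tool_rot: [[0.643, 0.766, 0.001], [0.766, -0.643, -0.001], [0.0, 0.001, -1.0]]
force: [0.6, -0.8, -0.7]
gripper_width: 0.0851
gripper_force: 0.0
```

```bash
cat > g.py <<'E'
import sys
from h import *
x=np.load("sq0.npy"); R=yaw(x[3])@Ro.from_euler('y',-30,degrees=True).as_matrix(); T=sqtool(R)
d=float(sys.argv[1]); tcp=x[:3]+R[:,2]*(.081+d); s=ctrl.observe()
print(s["clock"],s["ee_pos"],s["q"].round(1),s["force"].round(2)); print(tcp,rel(T,tcp))
E
python3 g.py .09
```

```text
2.7 [ 0.46376779 -0.17535502  0.29831579] [-33.6  17.   97.1  -0.   65.9   6.4] [ 0.64 -0.78 -0.7 ]
[0.53667549 0.32556106 0.1627283 ] ([43.05, -26.64, 13.53], [-29.49, 6.24, -23.24])
```

Emit:
{"name": "move_arm", "arguments": {"series": [{"jaw": 8.5,"translation": [5.6,-3.6,1.4],"dr": [-4.1,0.9,-3.3]},{"jaw": 8.5,"translation": [11.2,-7.3,2.9],"dr": [-8.3,1.8,-6.6]},{"jaw": 8.5,"translation": [16.8,-10.9,4.4],"dr": [-12.5,2.7,-10]},{"jaw": 8.5,"translation": [22.5,-14.7,6.2],"dr": [-16.6,3.5,-13.2]},{"jaw": 8.5,"translation": [28.1,-18.4,8.2],"dr": [-21,4.4,-16.5]},{"jaw": 8.5,"translation": [33.7,-22,10.6],"dr": [-25,5.3,-19.9]},{"jaw": 8.5,"translation": [40.1,-26.2,13.6],"dr": [-29.5,6.2,-23.2]},{"jaw": 8.5,"translation": [40.1,-26.2,13.6],"dr": [-29.5,6.2,-23.2]}]}}

```text
clock: 3.7
ee_pos: [0.5191, 0.29, 0.1648]
tool_rot: [[0.281, 0.832, 0.479], [0.96, -0.243, -0.141], [-0.001, 0.5, -0.866]]
force: [0.5, -0.9, 0.6]
gripper_width: 0.0849
gripper_force: 0.0
```

```bash
python3 g.py .09
python3 - <<'E'
from h import *
im,d=ctrl.capture("wrist"); cal=ctrl.calibration("wrist"); cv2.imwrite("pics/w1.png",im)
m=ctrl.silhouettes("wrist","squeegee"); s=ctrl.observe(); print(s["ee_pos"],s["qd"].round(1))
P=cloud("wrist",d,cal)
if m:
    p=P[m[0]["mask"]&(d>0)]; np.save("sq_w.npy",p); print(len(p),p.min(0),p.max(0))
    tilt=Ro.from_euler('y',-30,degrees=True).as_matrix(); x0=np.load("sq0.npy"); p=p[p[:,2]>.05]
    q=(p-x0[:3])@(yaw(x0[3])@tilt); print("in sq frame pct",np.percentile(q,[1,50,99],axis=0).round(4))
E
```

```text
3.7 [0.51905634 0.28999168 0.16476919] [ 27.7  32.6 105.1 -47.7  28.1  84. ] [ 0.51 -0.9   0.59]
[0.53667549 0.32556106 0.1627283 ] ([3.91, 0.5, 0.52], [-0.03, 0.1, -0.05])
[0.519695  0.294148  0.1633952] [-4.3 -3.2  3.4  0.7  3.3 -3.6]
12580 [ 0.54119893  0.23255552 -0.00151761] [0.68901597 0.42261498 0.10197595]
in sq frame pct [[-0.0151 -0.0785  0.0894]
 [-0.0015  0.0233  0.093 ]
 [ 0.0122  0.0943  0.095 ]]
```

View pics/w1.png

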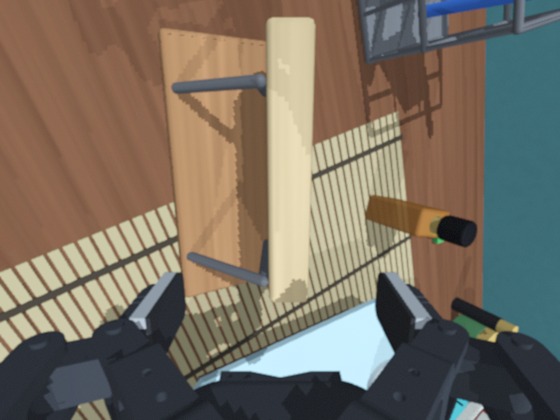

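```bash
python3 g.py .09;python3 g.py 0
```

```text
3.8 [0.519695  0.294148  0.1633952] [ 27.9  32.9 104.9 -47.5  27.9  83.8] [-0.16 -0.24 -0.68]
[0.53667549 0.32556106 0.1627283 ] ([3.49, 0.63, 0.45], [-0.09, -0.22, 0.21])
3.8 [0.519695  0.294148  0.1633952] [ 27.9  32.9 104.9 -47.5  27.9  83.8] [-0.16 -0.24 -0.68]
[0.579884   0.31299027 0.08478601] ([3.45, 0.65, 9.45], [-0.09, -0.22, 0.21])
```

The wrist picture shows the whole top of the block, from (290,18) to (290,298), between the two wires, with clear space for both fingers. I'll shift sideways and go in.

Emit:
{"name": "move_arm", "arguments": {"series": [{"jaw": 8.5,"translation": [1.9,0.3,0.2],"dr": [0,-0.1,0.1]},{"jaw": 8.5,"translation": [3.6,0.55,0.4],"dr": [-0.1,-0.2,0.2]},{"jaw": 8.5,"translation": [3.6,0.55,2],"dr": [-0.1,-0.2,0.2]},{"jaw": 8.5,"translation": [3.6,0.55,4.5],"dr": [-0.1,-0.2,0.2]},{"jaw": 8.5,"translation": [3.6,0.55,7],"dr": [-0.1,-0.2,0.2]},{"jaw": 8.5,"translation": [3.6,0.55,8.8],"dr": [-0.1,-0.2,0.2]},{"jaw": 8.5,"translation": [3.6,0.55,9.4],"dr": [-0.1,-0.2,0.2]},{"jaw": 8.5,"translation": [3.6,0.55,9.4],"dr": [-0.1,-0.2,0.2]}]}}

```text
clock: 4.8
ee_pos: [0.5795, 0.3078, 0.0864]
tool_rot: [[0.287, 0.83, 0.479], [0.958, -0.248, -0.145], [-0.002, 0.5, -0.866]]
force: [-0.2, 0.6, 0.6]
gripper_width: 0.0848
gripper_force: 0.0
```

```bash
python3 g.py 0
```

```text
4.8 [0.57945211 0.30778407 0.08643805] [ 26.5  43.3  98.4 -53.8  25.2  90.1] [-0.2   0.58  0.61]
[0.579884   0.31299027 0.08478601] ([0.51, -0.18, 0.09], [0.0, 0.33, -0.36])
```

Emit:
{"name": "move_arm", "arguments": {"series": [{"jaw": 8.5,"translation": [0.4,-0.25,0.1],"dr": [0,0.3,-0.3]},{"jaw": 8.5,"translation": [0.4,-0.25,0.1],"dr": [0,0.3,-0.3]},{"jaw": 2.4,"translation": [0.4,-0.25,0.1],"dr": [0,0.3,-0.3]},{"jaw": 2.4,"translation": [0.4,-0.25,0.1],"dr": [0,0.3,-0.3]},{"jaw": 2.4,"translation": [0.4,-0.25,0.1],"dr": [0,0.3,-0.3]},{"jaw": 2.4,"translation": [0.4,-0.25,0.1],"dr": [0,0.3,-0.3]},{"jaw": 2.4,"translation": [0.4,-0.25,0.1],"dr": [0,0.3,-0.3]},{"jaw": 2.4,"translation": [0.4,-0.25,0.1],"dr": [0,0.3,-0.3]}], "force": 80}}

```text
clock: 5.8
ee_pos: [0.5802, 0.3128, 0.0855]
tool_rot: [[0.28, 0.83, 0.483], [0.96, -0.243, -0.139], [0.002, 0.502, -0.865]]
force: [4.0, -1.9, 3.1]
gripper_width: 0.0271
gripper_force: 79.7
```

```bash
python3 g.py 0
```

```text
5.8 [0.58021415 0.31280864 0.08550035] [ 26.8  43.5  98.2 -54.1  25.   90.3] [ 4.   -1.86  3.06]
[0.579884   0.31299027 0.08478601] ([0.01, -0.07, 0.04], [0.15, -0.07, -0.06])
```

```bash
cat > m.py <<'E'
import sys
from h import *
# args: mirror y of edge, height over glass
y,h=map(float,sys.argv[1:3]); mx=float(sys.argv[3]) if len(sys.argv)>3 else -.033
a=float(sys.argv[4]) if len(sys.argv)>4 else 1.0
M=yaw(-11.5)@Ro.from_euler('x',a,degrees=True).as_matrix()
Rs=np.c_[M[:,0]*-0-0,M[:,0],M[:,2]]; Rs[:,0]=-M[:,1]; T=sqtool(Rs)
c=np.array([.5435,.0068,.057]); p=c+M@[mx,y,h+.081]
s=ctrl.observe(); e=(s["ee_pos"]-.0-c)@M
print(round(s["clock"],2),"q",s["q"].round(1),"F mirror axes",(s["force"]@M).round(2),"tau",s["ft_torque"].round(2),"edge in mirror mm",((e-[0,0,.081])*1000).round(2),"w",s["gripper_width"])
print("target",p.round(4),rel(T,p))
E
python3 - <<'E'
from h import *
s=ctrl.observe(); np.savez("grasp.npz",p=s["ee_pos"],R=s["tool_rot"])
E
python3 m.py .108 .06
```

```text
5.8 q [ 26.8  43.5  98.2 -54.1  25.   90.3] F mirror axes [ 4.29 -0.97  3.07] tau [-0.32 -0.81 -0.01] edge in mirror mm [-25.03 307.64 -57.87] w 0.02705415783195263
target [0.5322 0.1168 0.1999] ([-20.14, 6.51, -9.48], [25.06, -21.75, 83.35])
```

Emit:
{"name": "move_arm", "arguments": {"series": [{"jaw": 2.4,"translation": [0,0.5,-0.9],"dr": [0,0,0]},{"jaw": 2.4,"translation": [0,1.3,-2.2],"dr": [0,0,0]},{"jaw": 2.4,"translation": [0,2.5,-4.3],"dr": [0,0,0]},{"jaw": 2.4,"translation": [0,3.8,-6.5],"dr": [0,0,0]},{"jaw": 2.4,"translation": [0,5,-8.7],"dr": [0,0,0]},{"jaw": 2.4,"translation": [0,6,-10.4],"dr": [0,0,0]},{"jaw": 2.4,"translation": [0,6,-10.4],"dr": [0,0,0]},{"jaw": 2.4,"translation": [0,6,-10.4],"dr": [0,0,0]}]}}

```text
clock: 6.8
ee_pos: [0.5773, 0.3122, 0.2031]
tool_rot: [[0.28, 0.833, 0.478], [0.96, -0.242, -0.141], [-0.001, 0.498, -0.867]]
force: [-0.2, -0.1, -2.1]
gripper_width: 0.0269
gripper_force: 79.5
```

```bash
python3 m.py .108 .06
python3 - <<'E'
from h import *
im,d=ctrl.capture("scene"); cv2.imwrite("pics/s2.png",im)
E
```

```text
6.8 q [ 26.9  32.4  95.1 -36.2  35.4  69.9] F mirror axes [-0.15 -0.17 -2.12] tau [0.14 0.42 0.05] edge in mirror mm [-27.73 308.51  59.73] w 0.026892235476451407
target [0.5322 0.1168 0.1999] ([-20.02, 0.82, 0.87], [24.95, -21.4, 83.4])
```

View pics/s2.png

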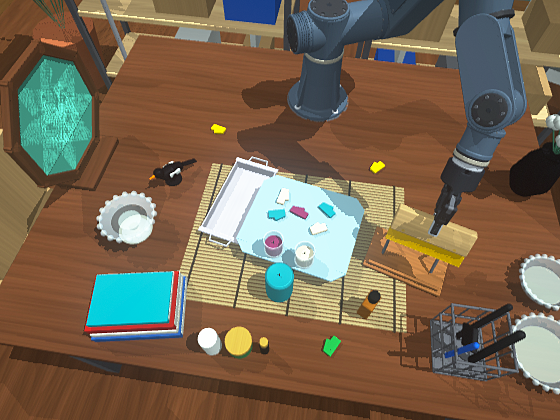

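The squeegee hangs clear of the stand, near (432,230), and nothing else has moved. Next I carry it to the raised end.

Emit:
{"name": "move_arm", "arguments": {"series": [{"jaw": 2.4,"translation": [-1.8,0.1,0],"dr": [2.2,-1.9,7.4]},{"jaw": 2.4,"translation": [-4,0.2,0],"dr": [5,-4.3,16.7]},{"jaw": 2.4,"translation": [-6.2,0.3,0],"dr": [7.7,-6.6,25.8]},{"jaw": 2.4,"translation": [-8.4,0.4,0],"dr": [10.5,-9,35]},{"jaw": 2.4,"translation": [-10.6,0.5,0.1],"dr": [13.2,-11.3,44.2]},{"jaw": 2.4,"translation": [-12.8,0.5,0.2],"dr": [16,-13.7,53.4]},{"jaw": 2.4,"translation": [-15,0.6,0.3],"dr": [18.7,-16,62.5]},{"jaw": 2.4,"translation": [-17,0.7,0.6],"dr": [21.2,-18.2,70.9]}]}}

```text
clock: 7.85
ee_pos: [0.5393, 0.1461, 0.2017]
tool_rot: [[0.999, 0.011, 0.053], [0.014, -0.999, -0.051], [0.052, 0.052, -0.997]]
force: [0.6, -0.1, -2.1]
gripper_width: 0.027
gripper_force: 79.3
```

```bash
python3 m.py .108 .03
```

```text
7.85 q [ 5.3 28.3 96.2 -4.  52.8 96.9] F mirror axes [ 0.64 -0.01 -2.08] tau [ 0.04  0.06 -0.01] edge in mirror mm [-31.91 138.2   61.33] w 0.02699198409776893
target [0.5323 0.1173 0.1699] ([-0.9, 2.71, 3.29], [3.63, -3.21, 12.24])
```

Emit:
{"name": "move_arm", "arguments": {"series": [{"jaw": 2.4,"translation": [-0.3,0.9,0.5],"dr": [1.2,-1.1,4.1]},{"jaw": 2.4,"translation": [-0.6,1.8,1],"dr": [2.4,-2.2,8.2]},{"jaw": 2.4,"translation": [-0.9,2.7,2],"dr": [3.6,-3.2,12.2]},{"jaw": 2.4,"translation": [-0.9,2.7,2.7],"dr": [3.6,-3.2,12.2]},{"jaw": 2.4,"translation": [-0.9,2.7,3.3],"dr": [3.6,-3.2,12.2]},{"jaw": 2.4,"translation": [-0.9,2.7,3.3],"dr": [3.6,-3.2,12.2]},{"jaw": 2.4,"translation": [-0.9,2.7,3.3],"dr": [3.6,-3.2,12.2]},{"jaw": 2.4,"translation": [-0.9,2.7,3.3],"dr": [3.6,-3.2,12.2]}]}}

```text
clock: 8.85
ee_pos: [0.5335, 0.1183, 0.1713]
tool_rot: [[0.981, -0.193, 0.007], [-0.193, -0.981, 0.015], [0.004, -0.016, -1.0]]
force: [-0.7, -0.0, -2.1]
gripper_width: 0.0273
gripper_force: 79.4
```

```bash
python3 m.py .108 .0
python3 - <<'E'
from h import *
im,d=ctrl.capture("top"); cv2.imwrite("pics/t3.png",im[80:330,120:420].repeat(2,0).repeat(2,1))
P=cloud("top",d,ctrl.calibration("top")); c=np.array([.5435,.0068,0]); q=(P-c)@yaw(-11.5)
k=q[(q[...,2]>.14)&(q[...,2]<.19)&(abs(q[...,1]-.108)<.03)&(q[...,0]<.1)&(q[...,0]>-.16)]; print(np.percentile(k,[0,1,50,99,100],axis=0).round(3))
im,d=ctrl.capture("wrist"); cal=ctrl.calibration("wrist"); P=cloud("wrist",d,cal)
h=(P-c)@yaw(-11.5)
m=(abs(h[...,0])<.06)&(h[...,1]<.08)&(h[...,1]>-.13)&(abs(h[...,2]-.057)<.006)&(d>0); k=h[m]
if len(k)>50: print("wrist glass",len(k),np.linalg.lstsq(np.c_[k[:,:2],np.ones(len(k))],k[:,2],rcond=None)[0])
E
```

```text
8.85 q [  0.3  30.5  98.3   1.1  50.7 100.8] F mirror axes [-0.73 -0.21 -2.12] tau [-0.05  0.02 -0.03] edge in mirror mm [-32.   109.26  31.38] w 0.02729231810182944
target [0.5324 0.1178 0.1399] ([-0.11, 0.12, 3.14], [0.06, -0.25, 0.35])
[[0.009 0.094 0.14 ]
 [0.012 0.095 0.141]
 [0.044 0.099 0.182]
 [0.056 0.122 0.187]
 [0.057 0.122 0.188]]
wrist glass 31414 [-0.00248087  0.01311988  0.05727382]
```

View pics/t3.png

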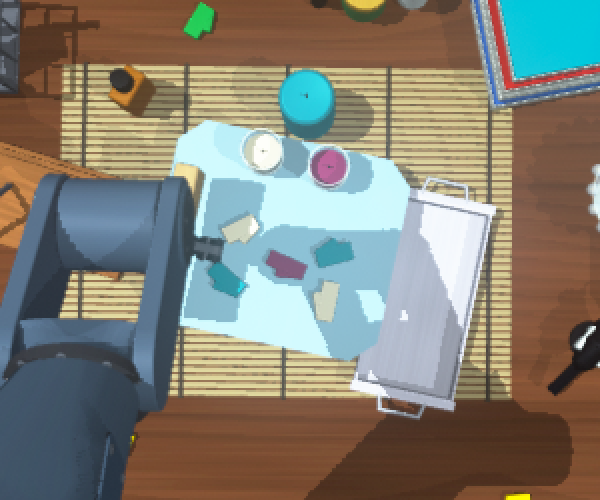

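The squeegee is upright over the raised end, its top end visible at (187,180), and all the wax is down-slope of it. I lower it now.

Emit:
{"name": "move_arm", "arguments": {"series": [{"jaw": 2.4,"translation": [0,0.1,0.5],"dr": [0,-0.2,0.3]},{"jaw": 2.4,"translation": [-0.1,0.1,1.1],"dr": [0,-0.2,0.3]},{"jaw": 2.4,"translation": [-0.1,0.1,1.6],"dr": [0,-0.2,0.3]},{"jaw": 2.4,"translation": [-0.1,0.1,2.1],"dr": [0,-0.2,0.3]},{"jaw": 2.4,"translation": [-0.1,0.1,2.5],"dr": [0,-0.2,0.3]},{"jaw": 2.4,"translation": [-0.1,0.1,2.7],"dr": [0,-0.2,0.3]},{"jaw": 2.4,"translation": [-0.1,0.1,2.7],"dr": [0,-0.2,0.3]},{"jaw": 2.4,"translation": [-0.1,0.1,2.7],"dr": [0,-0.2,0.3]}]}}

```text
clock: 9.95
ee_pos: [0.5325, 0.1177, 0.1441]
tool_rot: [[0.98, -0.199, 0.004], [-0.199, -0.98, 0.016], [0.0, -0.016, -1.0]]
force: [0.7, -0.9, -1.4]
gripper_width: 0.0267
gripper_force: 79.4
```

```bash
python3 m.py .108 .0
```

```text
9.95 q [  0.2  33.   99.5   1.2  47.3 100.9] F mirror axes [ 0.87 -0.79 -1.41] tau [-0.   -0.04  0.05] edge in mirror mm [-32.91 107.95   4.21] w 0.026742658124806095
target [0.5324 0.1178 0.1399] ([-0.01, -0.01, 0.42], [0.06, -0.02, 0.02])
```

Emit:
{"name": "move_arm", "arguments": {"series": [{"jaw": 2.4,"translation": [0,0,0.05],"dr": [0,0,0]},{"jaw": 2.4,"translation": [0,0,0.1],"dr": [0,0,0]},{"jaw": 2.4,"translation": [0,0,0.15],"dr": [0,0,0]},{"jaw": 2.4,"translation": [0,0,0.2],"dr": [0,0,0]},{"jaw": 2.4,"translation": [0,0,0.2],"dr": [0,0,0]},{"jaw": 2.4,"translation": [0,0,0.2],"dr": [0,0,0]},{"jaw": 2.4,"translation": [0,0,0.2],"dr": [0,0,0]},{"jaw": 2.4,"translation": [0,0,0.2],"dr": [0,0,0]}]}}

```text
clock: 10.95
ee_pos: [0.5323, 0.1177, 0.1419]
tool_rot: [[0.98, -0.199, 0.003], [-0.199, -0.98, 0.016], [-0.0, -0.016, -1.0]]
force: [0.7, 0.0, -2.9]
gripper_width: 0.0269
gripper_force: 79.4
```

```bash
python3 m.py .108 .0
```

```text
10.95 q [  0.2  33.2  99.6   1.2  47.1 100.9] F mirror axes [ 0.73  0.1  -2.85] tau [-0.05 -0.01 -0.05] edge in mirror mm [-33.03 107.88   2.06] w 0.02694613063305993
target [0.5324 0.1178 0.1399] ([0.0, -0.01, 0.21], [0.07, 0.0, 0.01])
```

Emit:
{"name": "move_arm", "arguments": {"series": [{"jaw": 2.4,"translation": [0,0,0.05],"dr": [0,0,0]},{"jaw": 2.4,"translation": [0,0,0.1],"dr": [0,0,0]},{"jaw": 2.4,"translation": [0,0,0.15],"dr": [0,0,0]},{"jaw": 2.4,"translation": [0,0,0.15],"dr": [0,0,0]},{"jaw": 2.4,"translation": [0,0,0.15],"dr": [0,0,0]},{"jaw": 2.4,"translation": [0,0,0.15],"dr": [0,0,0]},{"jaw": 2.4,"translation": [0,0,0.15],"dr": [0,0,0]},{"jaw": 2.4,"translation": [0,0,0.15],"dr": [0,0,0]}]}}

```text
clock: 11.95
ee_pos: [0.5324, 0.1177, 0.1407]
tool_rot: [[0.98, -0.199, 0.004], [-0.199, -0.98, 0.016], [0.0, -0.016, -1.0]]
force: [-1.6, 0.6, 5.3]
gripper_width: 0.0274
gripper_force: 80.3
```

```bash
python3 m.py .108 .0
```

```text
11.95 q [  0.3  33.3  99.6   1.3  46.9 100.9] F mirror axes [-1.67  0.32  5.3 ] tau [-0.04  0.27  0.01] edge in mirror mm [-32.97 107.93   0.87] w 0.027408120150485535
target [0.5324 0.1178 0.1399] ([-0.0, -0.01, 0.09], [0.06, -0.02, 0.02])
```

Emit:
{"name": "move_arm", "arguments": {"series": [{"jaw": 2.4,"translation": [0,0,0.02],"dr": [0,-0.2,0]},{"jaw": 2.4,"translation": [0,0,0.04],"dr": [0,-0.4,0]},{"jaw": 2.4,"translation": [0,0.3,0.04],"dr": [0,-0.4,0]},{"jaw": 2.4,"translation": [0,0.6,0.04],"dr": [0,-0.4,0]},{"jaw": 2.4,"translation": [0,0.9,0.04],"dr": [0,-0.4,0]},{"jaw": 2.4,"translation": [0,1.2,0.04],"dr": [0,-0.4,0]},{"jaw": 2.4,"translation": [0,1.5,0.04],"dr": [0,-0.4,0]},{"jaw": 2.4,"translation": [0,1.8,0.04],"dr": [0,-0.4,0]}]}}

```text
clock: 12.95
ee_pos: [0.5308, 0.1009, 0.1405]
tool_rot: [[0.98, -0.2, 0.002], [-0.2, -0.98, 0.019], [-0.002, -0.019, -1.0]]
force: [1.4, 2.8, 4.9]
gripper_width: 0.0269
gripper_force: 80.4
```

```bash
python3 m.py .108 .0
```

```text
12.95 q [ -1.7  33.1 100.3   1.5  46.6  98.8] F mirror axes [0.83 3.16 4.86] tau [ 0.76 -0.38 -0.02] edge in mirror mm [-31.24  91.14   0.96] w 0.026941670883312605
target [0.5324 0.1178 0.1399] ([-0.18, -1.69, 0.1], [-0.1, 0.13, -0.04])
```

Emit:
{"name": "move_arm", "arguments": {"series": [{"jaw": 2.4,"translation": [0,0.4,0.01],"dr": [0,0,0]},{"jaw": 2.4,"translation": [-0.05,0.8,0.02],"dr": [0,0,0]},{"jaw": 2.4,"translation": [-0.1,1.2,0.03],"dr": [0,0,0]},{"jaw": 2.4,"translation": [-0.15,1.6,0.03],"dr": [0,0,0]},{"jaw": 2.4,"translation": [-0.15,2,0.03],"dr": [0,0,0]},{"jaw": 2.4,"translation": [-0.15,2.4,0.03],"dr": [0,0,0]},{"jaw": 2.4,"translation": [-0.15,2.8,0.03],"dr": [0,0,0]},{"jaw": 2.4,"translation": [-0.15,3.2,0.03],"dr": [0,0,0]}]}}

```text
clock: 13.95
ee_pos: [0.5231, 0.0698, 0.1399]
tool_rot: [[0.98, -0.2, 0.002], [-0.2, -0.98, 0.019], [-0.002, -0.019, -1.0]]
force: [1.5, 4.8, 7.1]
gripper_width: 0.0272
gripper_force: 80.6
```

```bash
python3 m.py .108 .0
```

```text
13.95 q [ -5.1  32.4 102.1   1.6  45.5  95.3] F mirror axes [0.51 5.15 7.01] tau [ 1.02 -0.4  -0.01] edge in mirror mm [-32.59  59.14   0.87] w 0.0272345439904612
target [0.5324 0.1178 0.1399] ([-0.05, -4.89, 0.1], [-0.1, 0.11, -0.06])
```

Emit:
{"name": "move_arm", "arguments": {"series": [{"jaw": 2.4,"translation": [0,0.5,0],"dr": [0,0,0]},{"jaw": 2.4,"translation": [0,1,0],"dr": [0,0,0]},{"jaw": 2.4,"translation": [0,1.5,0],"dr": [0,0,0]},{"jaw": 2.4,"translation": [0,2,0],"dr": [0,0,0]},{"jaw": 2.4,"translation": [0,2.5,0],"dr": [0,0,0]},{"jaw": 2.4,"translation": [0,3,0],"dr": [0,0,0]},{"jaw": 2.4,"translation": [0,3.5,0],"dr": [0,0,0]},{"jaw": 2.4,"translation": [0,4,0],"dr": [0,0,0]}]}}

```text
clock: 14.95
ee_pos: [0.5149, 0.0305, 0.1392]
tool_rot: [[0.98, -0.2, 0.001], [-0.2, -0.98, 0.019], [-0.002, -0.019, -1.0]]
force: [1.2, 5.5, 6.7]
gripper_width: 0.027
gripper_force: 80.6
```

```bash
python3 m.py .108 .0
```

```text
14.95 q [ -9.6  31.9 103.7   1.5  44.5  90.8] F mirror axes [0.07 5.79 6.64] tau [ 1.03 -0.41  0.04] edge in mirror mm [-32.78  18.97   0.85] w 0.027019381880310226
target [0.5324 0.1178 0.1399] ([-0.03, -8.9, 0.1], [-0.08, 0.14, -0.07])
```

Steady at about 9 N net, so I continue with a touch more pressure.

Emit:
{"name": "move_arm", "arguments": {"series": [{"jaw": 2.4,"translation": [0,0.5,0.01],"dr": [0,0,0]},{"jaw": 2.4,"translation": [0,1,0.01],"dr": [0,0,0]},{"jaw": 2.4,"translation": [0,1.5,0.01],"dr": [0,0,0]},{"jaw": 2.4,"translation": [0,2,0.01],"dr": [0,0,0]},{"jaw": 2.4,"translation": [0,2.5,0.01],"dr": [0,0,0]},{"jaw": 2.4,"translation": [0,3,0.01],"dr": [0,0,0]},{"jaw": 2.4,"translation": [0,3.5,0.01],"dr": [0,0,0]},{"jaw": 2.4,"translation": [0,4,0.01],"dr": [0,0,0]}]}}

```text
clock: 15.95
ee_pos: [0.5068, -0.0086, 0.1385]
tool_rot: [[0.98, -0.201, 0.001], [-0.201, -0.979, 0.019], [-0.003, -0.019, -1.0]]
force: [1.4, 5.3, 7.7]
gripper_width: 0.0271
gripper_force: 80.7
```

```bash
python3 m.py .108 .0
python3 - <<'E'
from h import *
im,d=ctrl.capture("top"); cv2.imwrite("pics/t4.png",im[80:330,120:420].repeat(2,0).repeat(2,1))
E
```

```text
15.95 q [-14.2  31.5 105.    1.5  43.8  86.2] F mirror axes [0.33 5.58 7.64] tau [ 1.14 -0.53  0.  ] edge in mirror mm [-32.86 -21.02   0.85] w 0.02708252202666856
target [0.5324 0.1178 0.1399] ([-0.03, -12.9, 0.1], [-0.08, 0.15, -0.08])
```

View pics/t4.png

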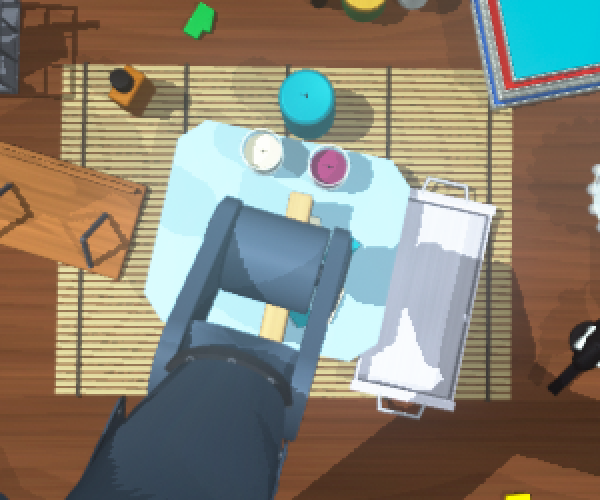

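The swept glass at (200,260) is clean, the votives haven't moved, and the wax is ahead of the blade. I carry on at about 10 N.

Emit:
{"name": "move_arm", "arguments": {"series": [{"jaw": 2.4,"translation": [0,0.5,0],"dr": [0,0,0]},{"jaw": 2.4,"translation": [0,1,0],"dr": [0,0,0]},{"jaw": 2.4,"translation": [0,1.5,0],"dr": [0,0,0]},{"jaw": 2.4,"translation": [0,2,0],"dr": [0,0,0]},{"jaw": 2.4,"translation": [0,2.5,0],"dr": [0,0,0]},{"jaw": 2.4,"translation": [0,3,0],"dr": [0,0,0]},{"jaw": 2.4,"translation": [0,3.5,0],"dr": [0,0,0]},{"jaw": 2.4,"translation": [0,4,0],"dr": [0,0,0]}]}}

```text
clock: 17.0
ee_pos: [0.4987, -0.0478, 0.1378]
tool_rot: [[0.98, -0.201, 0.001], [-0.201, -0.979, 0.019], [-0.003, -0.019, -1.0]]
force: [1.4, 4.5, 8.1]
gripper_width: 0.0268
gripper_force: 80.7
```

```bash
python3 m.py .108 .0
```

```text
17.0 q [-18.9  31.3 105.7   1.5  43.3  81.6] F mirror axes [0.49 4.85 7.99] tau [ 1.21 -0.44  0.04] edge in mirror mm [-33.01 -61.05   0.86] w 0.02679190939193976
target [0.5324 0.1178 0.1399] ([-0.02, -16.91, 0.11], [-0.07, 0.17, -0.08])
```

Emit:
{"name": "move_arm", "arguments": {"series": [{"jaw": 2.4,"translation": [0,0.5,0],"dr": [0,0,0]},{"jaw": 2.4,"translation": [0,1,0],"dr": [0,0,0]},{"jaw": 2.4,"translation": [0,1.5,0],"dr": [0,0,0]},{"jaw": 2.4,"translation": [0,2,0],"dr": [0,0,0]},{"jaw": 2.4,"translation": [0,2.5,0],"dr": [0,0,0]},{"jaw": 2.4,"translation": [0,3,0],"dr": [0,0,0]},{"jaw": 2.4,"translation": [0,3.5,0],"dr": [0,0,0]},{"jaw": 2.4,"translation": [0,4,0],"dr": [0,0,0]}]}}

```text
clock: 18.0
ee_pos: [0.4905, -0.0871, 0.1371]
tool_rot: [[0.98, -0.201, 0.0], [-0.201, -0.979, 0.019], [-0.003, -0.018, -1.0]]
force: [1.5, 5.3, 7.7]
gripper_width: 0.0273
gripper_force: 80.8
```

```bash
python3 m.py .108 .0
```

```text
18.0 q [-23.5  31.2 106.1   1.5  43.1  77. ] F mirror axes [0.39 5.66 7.62] tau [ 1.2  -0.56 -0.02] edge in mirror mm [ -33.18 -101.11    0.89] w 0.027340187973604286
target [0.5324 0.1178 0.1399] ([-0.01, -20.91, 0.11], [-0.06, 0.19, -0.08])
```

Emit:
{"name": "move_arm", "arguments": {"series": [{"jaw": 2.4,"translation": [0,0.5,0],"dr": [0,0,0]},{"jaw": 2.4,"translation": [0,1,0],"dr": [0,0,0]},{"jaw": 2.4,"translation": [0,1.5,0],"dr": [0,0,0]},{"jaw": 2.4,"translation": [0,2,0],"dr": [0,0,0]},{"jaw": 2.4,"translation": [0,2.5,0],"dr": [0,0,0]},{"jaw": 2.4,"translation": [0,3,0],"dr": [0,0,0]},{"jaw": 2.4,"translation": [0,3.5,0],"dr": [0,0,0]},{"jaw": 2.4,"translation": [0,4,0],"dr": [0,0,0]}]}}

```text
clock: 19.0
ee_pos: [0.4824, -0.1263, 0.1364]
tool_rot: [[0.98, -0.201, -0.0], [-0.2, -0.98, 0.019], [-0.004, -0.018, -1.0]]
force: [0.6, 5.4, 9.3]
gripper_width: 0.0267
gripper_force: 80.9
```

```bash
python3 m.py .108 .0
python3 - <<'E'
from h import *
im,d=ctrl.capture("scene"); cv2.imwrite("pics/s5.png",im[130:290,170:400].repeat(3,0).repeat(3,1))
E
```

```text
19.0 q [-28.1  31.3 106.    1.4  43.2  72.5] F mirror axes [-0.53  5.6   9.24] tau [ 1.18 -0.56  0.09] edge in mirror mm [ -33.39 -141.16    0.91] w 0.026730374412392295
target [0.5324 0.1178 0.1399] ([0.01, -24.92, 0.11], [-0.04, 0.22, -0.07])
```

View pics/s5.png

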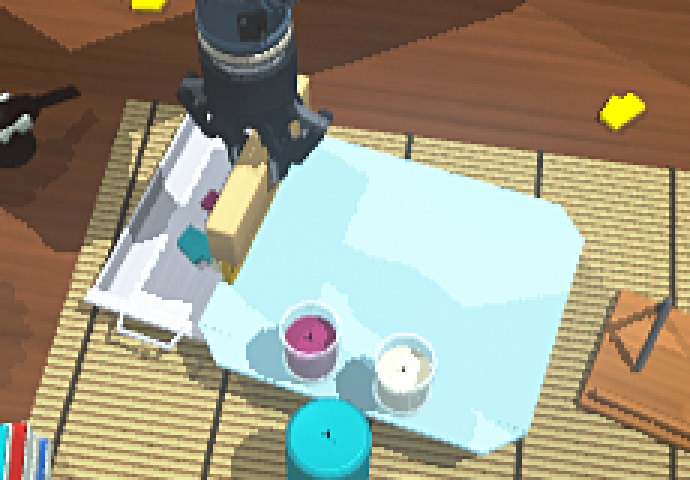

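Wax is already in the tin, teal at (195,245) and plum at (210,200), and the swept glass is clean. I sweep the last centimetre over the edge, carry on a little, then lift.

Emit:
{"name": "move_arm", "arguments": {"series": [{"jaw": 2.4,"translation": [0,0.3,0],"dr": [0,0,0]},{"jaw": 2.4,"translation": [0,0.6,0],"dr": [0,0,0]},{"jaw": 2.4,"translation": [0,0.8,-0.01],"dr": [0,0,0]},{"jaw": 2.4,"translation": [0,1,-0.02],"dr": [0,0,0]},{"jaw": 2.4,"translation": [0,1.2,-0.05],"dr": [0,0,0]},{"jaw": 2.4,"translation": [0,1.3,-0.1],"dr": [0,0,0]},{"jaw": 2.4,"translation": [0,1.3,-0.2],"dr": [0,0,0]},{"jaw": 2.4,"translation": [0,1.3,-0.4],"dr": [0,0,0]}]}}

```text
clock: 20.05
ee_pos: [0.4779, -0.1397, 0.1387]
tool_rot: [[0.98, -0.199, -0.005], [-0.199, -0.98, 0.018], [-0.009, -0.017, -1.0]]
force: [-0.1, -1.1, -1.8]
gripper_width: 0.027
gripper_force: 79.5
```

```bash
python3 m.py .108 .0
```

```text
20.05 q [-29.6  31.1 105.8   1.1  43.9  71.1] F mirror axes [ 0.08 -1.14 -1.81] tau [-0.    0.05 -0.02] edge in mirror mm [ -35.05 -155.14    3.46] w 0.027004727239404544
target [0.5324 0.1178 0.1399] ([0.22, -26.31, 0.32], [0.05, 0.51, 0.02])
```

Emit:
{"name": "move_arm", "arguments": {"series": [{"jaw": 2.4,"translation": [0,0,-1],"dr": [0,0,0]},{"jaw": 2.4,"translation": [0,0,-3],"dr": [0,0,0]},{"jaw": 2.4,"translation": [0,0,-5],"dr": [0,0,0]},{"jaw": 2.4,"translation": [0,0,-8],"dr": [0,0,0]},{"jaw": 2.4,"translation": [0,-2,-10],"dr": [0,0,0]},{"jaw": 2.4,"translation": [0,-5,-10],"dr": [0,0,0]},{"jaw": 2.4,"translation": [0,-8,-10],"dr": [0,0,0]},{"jaw": 2.4,"translation": [0,-8,-10],"dr": [0,0,0]}]}}

```text
clock: 21.05
ee_pos: [0.4945, -0.0614, 0.2411]
tool_rot: [[0.981, -0.196, -0.004], [-0.196, -0.98, 0.017], [-0.007, -0.016, -1.0]]
force: [0.5, -0.8, -1.8]
gripper_width: 0.0271
gripper_force: 79.5
```

```bash
python3 m.py .108 .06
python3 - <<'E'
from h import *
im,d=ctrl.capture("scene"); cv2.imwrite("pics/s6.png",im[130:290,170:400].repeat(3,0).repeat(3,1))
E
```

```text
21.05 q [-20.4  21.6 100.5   1.   58.4  80.3] F mirror axes [ 0.68 -0.69 -1.8 ] tau [-0.05  0.    0.02] edge in mirror mm [-34.43 -73.42 104.42] w 0.02714274463958823
target [0.5322 0.1168 0.1999] ([0.23, -18.15, 4.42], [0.06, 0.41, 0.18])
```

View pics/s6.png

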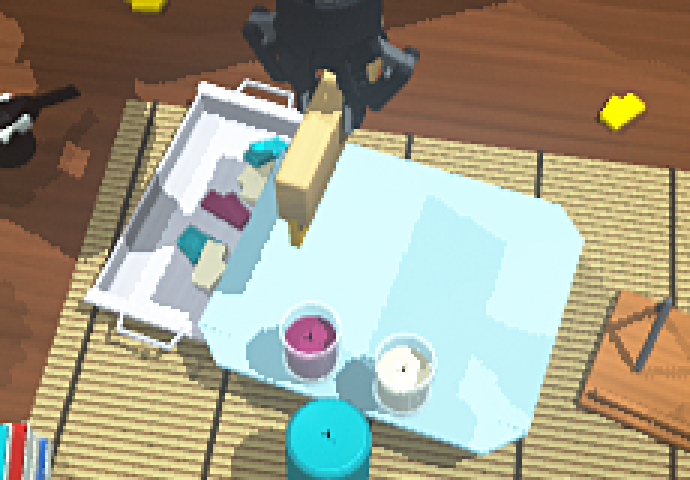

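All five pieces are in the tin, spread from (265,150) to (208,262), and the glass and votives are as they should be. Now back to the stand.

```bash
cat > r.py <<'E'
import sys
from h import *
g=np.load("grasp.npz"); p=g["p"]+[0,0,float(sys.argv[1])]; s=ctrl.observe()
print(round(s["clock"],2),s["ee_pos"].round(4),s["q"].round(1),s["force"].round(2),s["ft_torque"].round(2),"dworld mm",((p-s["ee_pos"])*1000).round(2)); print(rel(g["R"],p))
E
python3 r.py .12
```

```text
21.1 [ 0.4946 -0.0625  0.241 ] [-20.5  21.6 100.5   1.   58.4  80.3] [-0.47 -1.98 -1.65] [0.01 0.04 0.05] dworld mm [ 85.6  375.32 -35.51]
([1.03, -38.42, 4.15], [-25.29, 22.1, -83.13])
```

Emit:
{"name": "move_arm", "arguments": {"series": [{"jaw": 2.4,"translation": [0.1,-3.8,0],"dr": [-2.2,1.9,-7.3]},{"jaw": 2.4,"translation": [0.2,-7.8,0],"dr": [-5,4.4,-16.5]},{"jaw": 2.4,"translation": [0.3,-11.9,0],"dr": [-7.8,6.8,-25.7]},{"jaw": 2.4,"translation": [0.4,-16,0.5],"dr": [-10.6,9.3,-34.9]},{"jaw": 2.4,"translation": [0.5,-20.2,1],"dr": [-13.4,11.7,-44]},{"jaw": 2.4,"translation": [0.7,-24.4,1.5],"dr": [-16.2,14.1,-53.2]},{"jaw": 2.4,"translation": [0.8,-28.5,2.2],"dr": [-19,16.6,-62.4]},{"jaw": 2.4,"translation": [0.9,-32.5,3],"dr": [-21.5,18.8,-70.7]}]}}

```text
clock: 22.1
ee_pos: [0.5687, 0.2545, 0.2157]
tool_rot: [[0.479, 0.777, 0.408], [0.876, -0.451, -0.17], [0.052, 0.439, -0.897]]
force: [-0.2, -0.6, -2.9]
gripper_width: 0.0264
gripper_force: 79.9
```

```bash
python3 r.py .12
```

```text
22.1 [0.5687 0.2545 0.2157] [ 21.7  29.4  97.1 -30.1  38.   72.5] [-0.2  -0.62 -2.89] [ 0.16  0.32 -0.  ] dworld mm [ 11.48  58.35 -10.18]
([5.61, -2.19, 0.39], [-3.71, 3.32, -12.31])
```

Emit:
{"name": "move_arm", "arguments": {"series": [{"jaw": 2.4,"translation": [1.9,-0.7,0.1],"dr": [-1.2,1.1,-4.1]},{"jaw": 2.4,"translation": [3.8,-1.5,0.2],"dr": [-2.5,2.2,-8.2]},{"jaw": 2.4,"translation": [5.6,-2.2,0.4],"dr": [-3.7,3.3,-12.3]},{"jaw": 2.4,"translation": [5.6,-2.2,0.4],"dr": [-3.7,3.3,-12.3]},{"jaw": 2.4,"translation": [5.6,-2.2,0.4],"dr": [-3.7,3.3,-12.3]},{"jaw": 2.4,"translation": [5.6,-2.2,0.4],"dr": [-3.7,3.3,-12.3]},{"jaw": 2.4,"translation": [5.6,-2.2,0.4],"dr": [-3.7,3.3,-12.3]},{"jaw": 2.4,"translation": [5.6,-2.2,0.4],"dr": [-3.7,3.3,-12.3]}]}}

```text
clock: 23.1
ee_pos: [0.5799, 0.312, 0.2058]
tool_rot: [[0.284, 0.829, 0.481], [0.959, -0.248, -0.139], [0.003, 0.501, -0.865]]
force: [0.9, -0.1, -2.4]
gripper_width: 0.0269
gripper_force: 80.0
```

```bash
python3 r.py .01
```

```text
23.1 [0.5799 0.312  0.2058] [ 26.8  32.3  94.9 -36.1  35.4  70. ] [ 0.86 -0.15 -2.43] [ 0.12  0.39 -0.02] dworld mm [   0.34    0.78 -110.33]
([0.05, -5.52, 9.55], [-0.08, 0.04, -0.28])
```

Emit:
{"name": "move_arm", "arguments": {"series": [{"jaw": 2.4,"translation": [0.05,-1,1.7],"dr": [0,0,-0.1]},{"jaw": 2.4,"translation": [0.05,-2.2,3.8],"dr": [0,0,-0.3]},{"jaw": 2.4,"translation": [0.05,-3.4,5.9],"dr": [0,0,-0.3]},{"jaw": 2.4,"translation": [0.05,-4.5,7.8],"dr": [0,0,-0.3]},{"jaw": 2.4,"translation": [0.05,-5.2,9],"dr": [0,0,-0.3]},{"jaw": 2.4,"translation": [0.05,-5.5,9.5],"dr": [0,0,-0.3]},{"jaw": 2.4,"translation": [0.05,-5.5,9.5],"dr": [0,0,-0.3]},{"jaw": 2.4,"translation": [0.05,-5.5,9.5],"dr": [0,0,-0.3]}]}}

```text
clock: 24.1
ee_pos: [0.5805, 0.3135, 0.0967]
tool_rot: [[0.279, 0.83, 0.482], [0.96, -0.242, -0.138], [0.002, 0.502, -0.865]]
force: [0.0, -0.5, -2.4]
gripper_width: 0.0269
gripper_force: 79.9
```

```bash
python3 r.py 0.001
```

```text
24.1 [0.5805 0.3135 0.0967] [ 26.9  42.4  97.9 -51.7  25.8  87.8] [ 0.01 -0.51 -2.39] [0.1  0.43 0.07] dworld mm [ -0.32  -0.69 -10.21]
([-0.08, -0.52, 0.88], [-0.02, -0.03, 0.02])
```

Emit:
{"name": "move_arm", "arguments": {"series": [{"jaw": 2.4,"translation": [-0.08,-0.1,0.2],"dr": [0,0,0]},{"jaw": 2.4,"translation": [-0.08,-0.25,0.4],"dr": [0,0,0]},{"jaw": 2.4,"translation": [-0.08,-0.4,0.6],"dr": [0,0,0]},{"jaw": 2.4,"translation": [-0.08,-0.45,0.75],"dr": [0,0,0]},{"jaw": 2.4,"translation": [-0.08,-0.5,0.85],"dr": [0,0,0]},{"jaw": 2.4,"translation": [-0.08,-0.5,0.85],"dr": [0,0,0]},{"jaw": 2.4,"translation": [-0.08,-0.5,0.85],"dr": [0,0,0]},{"jaw": 2.4,"translation": [-0.08,-0.5,0.85],"dr": [0,0,0]}]}}

```text
clock: 25.1
ee_pos: [0.5798, 0.3125, 0.0861]
tool_rot: [[0.279, 0.831, 0.481], [0.96, -0.242, -0.139], [0.001, 0.501, -0.865]]
force: [0.4, -1.0, -2.2]
gripper_width: 0.027
gripper_force: 80.0
```

```bash
python3 r.py 0
```

```text
25.1 [0.5798 0.3125 0.0861] [ 26.8  43.4  98.2 -53.8  25.   90. ] [ 0.4  -0.97 -2.22] [ 0.13  0.35 -0.05] dworld mm [ 0.38  0.31 -0.59]
([0.04, -0.01, 0.06], [-0.08, 0.02, 0.04])
```

Emit:
{"name": "move_arm", "arguments": {"series": [{"jaw": 2.4,"translation": [0.03,0,0.05],"dr": [0,0,0]},{"jaw": 2.4,"translation": [0.03,-0.03,0.1],"dr": [0,0,0]},{"jaw": 2.4,"translation": [0.03,-0.05,0.15],"dr": [0,0,0]},{"jaw": 2.4,"translation": [0.03,-0.05,0.15],"dr": [0,0,0]},{"jaw": 2.4,"translation": [0.03,-0.05,0.15],"dr": [0,0,0]},{"jaw": 2.4,"translation": [0.03,-0.05,0.15],"dr": [0,0,0]},{"jaw": 2.4,"translation": [0.03,-0.05,0.15],"dr": [0,0,0]},{"jaw": 2.4,"translation": [0.03,-0.05,0.15],"dr": [0,0,0]}]}}

```text
clock: 26.1
ee_pos: [0.5803, 0.3126, 0.0853]
tool_rot: [[0.279, 0.83, 0.482], [0.96, -0.242, -0.139], [0.001, 0.502, -0.865]]
force: [-2.6, -2.2, 4.8]
gripper_width: 0.027
gripper_force: 80.8
```

```bash
python3 r.py 0
```

```text
26.1 [0.5803 0.3126 0.0853] [ 26.8  43.5  98.2 -54.   25.   90.2] [-2.63 -2.22  4.79] [-0.19  0.11 -0.17] dworld mm [-0.11  0.2   0.22]
([0.02, -0.0, -0.03], [-0.03, 0.03, 0.04])
```

It has contact, within 0.3 mm of the original pose. I release it and retreat.

Emit:
{"name": "move_arm", "arguments": {"series": [{"jaw": 3.2,"translation": [0,0,0],"dr": [0,0,0]},{"jaw": 4,"translation": [0,0,0],"dr": [0,0,0]},{"jaw": 6,"translation": [0,0,0],"dr": [0,0,0]},{"jaw": 8.5,"translation": [0,0,0],"dr": [0,0,0]},{"jaw": 8.5,"translation": [0,0,0],"dr": [0,0,0]},{"jaw": 8.5,"translation": [0,0,0],"dr": [0,0,0]},{"jaw": 8.5,"translation": [0,0,0],"dr": [0,0,0]},{"jaw": 8.5,"translation": [0,0,-0.5],"dr": [0,0,0]}]}}

```text
clock: 27.1
ee_pos: [0.5776, 0.3132, 0.0887]
tool_rot: [[0.279, 0.831, 0.481], [0.96, -0.242, -0.14], [0.0, 0.501, -0.866]]
force: [-0.8, -0.3, 0.5]
gripper_width: 0.085
gripper_force: 0.0
```

Emit:
{"name": "move_arm", "arguments": {"series": [{"jaw": 8.5,"translation": [0,0,-1.5],"dr": [0,0,0]},{"jaw": 8.5,"translation": [0,0,-3.5],"dr": [0,0,0]},{"jaw": 8.5,"translation": [0,0,-6],"dr": [0,0,0]},{"jaw": 8.5,"translation": [0,0,-9],"dr": [0,0,0]},{"jaw": 8.5,"translation": [0,0,-12],"dr": [0,0,0]},{"jaw": 8.5,"translation": [0,0,-15],"dr": [0,0,0]},{"jaw": 8.5,"translation": [0,0,-16],"dr": [0,0,0]},{"jaw": 8.5,"translation": [0,0,-16],"dr": [0,0,0]}]}}

```text
clock: 28.1
ee_pos: [0.5005, 0.336, 0.2282]
tool_rot: [[0.278, 0.831, 0.482], [0.96, -0.242, -0.138], [0.002, 0.502, -0.865]]
force: [0.5, -0.0, -0.0]
gripper_width: 0.0851
gripper_force: 0.0
```

Run:
```python
from h import *
im,d=ctrl.capture("scene"); cv2.imwrite("pics/s7.png",im)
P=cloud("s",d,ctrl.calibration("scene")); m=ctrl.silhouettes("scene","squeegee"); x0=np.load("sq0.npy")
a=np.load("sq_scene.npy"); R=yaw(x0[3])@Ro.from_euler('y',-30,degrees=True).as_matrix()
for p in (a,P[m[0]["mask"]&(d>0)]):
    q=(p-x0[:3])@R; k=q[(q[:,2]>.03)&(q[:,2]<.1)&(abs(q[:,1])<.1)&(abs(q[:,0])<.03)]; print(len(k),np.percentile(k,[2,50,98],axis=0).round(4).tolist())
s=ctrl.observe(); print(s["clock"],s["ee_pos"],s["force"])
```

```text
1806 [[-0.0075, -0.0879, 0.036], [0.0132, -0.0008, 0.0733], [0.0171, 0.0813, 0.0968]]
1806 [[-0.0055, -0.089, 0.0319], [0.0134, 0.0002, 0.0723], [0.017, 0.0822, 0.0965]]
28.2 [0.5006182  0.33533633 0.22662035] [0.53389366 0.09013706 0.27174666]
```

View pics/s7.png

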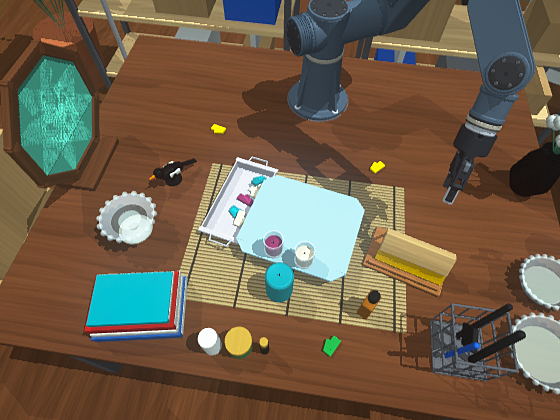

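The squeegee leans in its stand at (415,260) as it did at the start. All five wax pieces are in the tin around (245,200), and everything else is where it was.

```bash
python3 -c "
from plant import ctrl
print(ctrl.finish_job())"
```

```text
the job is handed in; nothing more can be done
None
```

Job handed in at about 28 s: all five wax pieces are in the tin, swept at roughly 7–11 N by the readings between moves, and the squeegee is back leaning in its stand with nothing else visibly moved.

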